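# Cull the rocking bridge plate

## Robot

A 7-joint arm with a two-finger parallel gripper is mounted at the origin on the work surface. World frame = base frame: x ahead of the robot, y to its left, z up, the work surface at z = 0. Lengths are in m, angles in rad, forces in N, time in s.
With the tool pointing down it reaches from about 0.425 to 0.925 m from the base axis. Payload 6.8 kg.
Tool frame: the origin (TCP) lies on the mounting face of the last link; the fingertips stand 173 mm ahead of it and the grasp point (between the pads) lies 155 mm ahead of it; z points along the fingers, y is the line along which they close (so a half turn about z gives the same grasp; the last joint's range is limited). The gripper opens to 85 mm and grips with 20 to 120 N. Pads are 22 mm wide; open, the fingers measure 114 mm over their backs; the gripper's body (76 mm by 85 mm) begins 54 mm behind the grasp point. The pads swing forward as they close: fully open they stand 13 mm farther back than shut.
Start: joints at [1.066, 0.477, 0.022, 1.555, -0.011, 1.109, -0.083], TCP at [0.261, -0.623, 0.405] pointing down, gripper open.
Joint ranges: [-2.96, 2.96], [-0.34, 2.1], [-1.41, 1.46], [0.24, 2.44], [-1.37, 4.51], [0.17, 1.92], [-2.96, 2.96]. Speed limits (rad/s): [2.39, 2.39, 3.14, 3.14, 3.14, 3.14, 3.14].

## Interface

Orientations are given as a unit quaternion [w, x, y, z].
In Python, from station import bot gives the robot as it stands. The module is installed in compiled form; this text tells all that it offers.
- The arm moves only by the shell command python3 -m pendant 'ROWS' [FORCE]. ROWS is JSON, a list of rows, each a list of 5 numbers: the finger opening in m, from 0 to 0.0854, then the shift along the tool's x, y, z in m, then the turn about the tool's z in degrees. In form: [[jaw, x, y, z, yaw], ...]. A call has 1 to 12 rows; each row shifts and turns the commanded pose from where the row before left it, along the tool's axes as they then stand; what a row does not reach is not made up. A row lasts 1/12 s, in which the tool goes at most 41.7 mm and 7.16 degrees, less where a joint would pass 70% of its speed; a pose out of reach is approached as far as the arm can. A call with a gripper value outside its range is refused whole. The fingers move at their own pace and stop on an object; FORCE is the grip in N (left out, the last holds). Time passes only in rows, so rows that do not move let the fingers close. It gives the time, the measured TCP pose, the force, the opening and the grip force at its end, in the units of the state.
- bot.get_obs(): the state, without advancing time (a new reading comes with each control period).
- bot.read_camera(name): name is "side" or "top"; returns (picture, depth): 384x512x3 uint8, blue, green, red; 384x512 float32, m along the optical axis (not along the pixel's ray), 0 where there is no reading.
- bot.camera_model(name): a dict with "intrinsics" (3x3 intrinsics, pixels), "dist_coeffs" ([k1, k2, p1, p2, k3] as OpenCV has them; the pictures are not rectified), "R" (3x3) and "t" (3): a world point X has camera coordinates R X + t. Camera axes: x right, y down, z forward; pixel columns grow to the right and rows downward; lengths in m; the calibration is good to about 2 mm. A picture is of the moment at which its call begins. camera_model takes no time and is no camera call.
- bot.hand_in(): hands the job in; it is judged then, once.
Trained networks look in the newest picture that a camera, given by its name, has taken for a name from the list of things; names that differ only in an ending like _2 or _b are one class to them, and where a whole thing is asked for, a point or a joint stands for the part that bears it (a point fixed in the world has none). Each returns a list of dicts, best first, with "score" (0 to 1); they miss things now and then, are a little off and sometimes report something else, mostly with a low value. They report only what shows in the picture. A call takes as long as a camera call. They do not tell look-alikes from the thing itself.
- bot.boxes_of(name, camera): "at" ([column, row] in pixels, amid what is visible of it).
- bot.trace(name, camera): "mask" (384x512 bool, what is visible of it) and "at" ([column, row] in pixels, amid what is visible of it).
- bot.pinpoint(name, camera): "at" ([column, row] in pixels: a listed point, or the origin of a listed thing).
The state is a dict: "t": time; "q": joint angles; "joint_vel": joint speeds; "joint_torque": joint torques, N m; "eef_pos": TCP position; "tool_rot": TCP orientation; "contact_force": force on the tool from outside, world axes, zero at the start; "torque": the same for the moment, N m; "gripper_width": opening from 0.0 (shut) to 1.0 (fully open); "grasp_force": force on a finger pad.
Only numpy, scipy, OpenCV 4.12 (cv2) and the standard library are available. Lean on these libraries where they do the work, as an engineer would, in place of code of your own. Each camera call takes 0.05 s, during which the arm holds its last target. There are 200 camera calls.

## Task

One of the three brass bridge plates standing on the granite surface plate is twisted: press down on the two corners nearest the robot of one plate after another, until one rocks under the finger. Take that plate by its rib and lay it on the red-edged sloping reject board, with its feet flat on the slope and the whole plate on the board before you let go of it (do not drop it). Leave the sound plates standing where they are, and do not disturb the glass loupe or the pin vise.

Things in the scene. Friction and masses are not known exactly. Their poses are not given: they have to be found in the camera images.
- bridge_1: Brass bridge plate, 0.45 kg, one of three look-alikes: 120 (its x) by 70 (y) by 5 mm, on four domed feet, 8 mm wide, at x = +-50, y = +-26 mm. Origin under its middle in the plane of the feet; z up. Upper face 11 mm above the origin at the middle. A rib across the middle, 12 mm thick (x), 50 mm long (y), top 35 mm above the origin: grip it, closing along x.
- bridge_2: Second of three look-alikes, built like bridge_1. On all three the rough-cast upper face and rib lean about 3 degrees on the feet: the face is 13.5 mm high over one foot, 8.5 mm over the opposite foot, so a sloping top tells nothing. Which of the three is twisted is not known beforehand; a sound one stands firm on four feet.
- bridge_3: Third of three look-alikes, built like bridge_1. Whichever is twisted rests level on three feet; its fourth, at one of the two corners at the -x end (nearest the robot), hangs 5 mm clear. Pressed over that foot, even lightly, it rocks 0.11 rad (6 degrees) about the diagonal beside it until the foot strikes, and stays so when let go, until the opposite corner is pressed. Pressed over the other feet it moves little or not at all.
- surface_plate: Fixed dark granite surface plate 200 (x) by 370 (y) by 40 mm; origin under its middle on the bench, z up; its flat top is 40 mm above the origin. The bridge plates stand on it side by side along its y, about 115 mm apart, long sides roughly along its x.
- reject_board: Fixed sloping board with red edges, 166 (x, up the slope, away from the robot) by 170 mm (y). Origin: middle of its upper face, 72 mm above the bench; z: the face's outward normal, leaning 35 degrees from vertical towards the robot. A red lip at the low end, inner side at x = -83 mm, stands 14 mm above the face. The plate fits lengthways down the slope; let go, it may slide to the lip.
- loupe: Loose faceted glass paperweight loupe, 72 mm across, 36 mm high, origin under its middle; a bystander.
- pin_vise: Loose steel pin vise lying on the bench, 110 mm long (its x), 13 mm thick, origin below its middle; a bystander.
There are look-alikes about, which are no part of the job. Leave any green or grey look-alike of the bridge_2 alone.

How it is judged:
By the outcome, as a careful person would: the job done as asked, in the order asked, and still so for the second after the job is handed in, with the robot touching nothing.
It also fails if it takes over 64 s, if anything falls off the work surface, if the arm or the gripper's body presses on something with over 40 N, if the wrist force passes 120 N, or if a joint passes its speed limit or range.

## Working session

There is one attempt and no reset: what is moved stays moved. The work goes in short steps, Python scripts to look and compute and a shell command to move; the robot and the scene stay as the last step left them, time stands still between calls to the robot, and variables do not carry over. Pictures are saved under pics/ and viewed, at most 10 in all, crops included, and the job is handed in when it is done.

```bash
mkdir -p pics; cat > h.py <<'E'
import numpy as np, cv2
from station import bot
def cam(n):
    m=bot.camera_model(n); return np.array(m["intrinsics"]),np.array(m["dist_coeffs"]),np.array(m["R"]),np.array(m["t"])
def world(n,uv,z):
    "pixels uv (N,2), depth z (N)"
    K,d,R,t=cam(n); p=cv2.undistortPoints(np.asarray(uv,float).reshape(-1,1,2),K,d)[:,0]
    c=np.c_[p,np.ones(len(p))]*np.asarray(z)[:,None]; return (c-t)@R
def cloud(n,depth):
    v,u=np.mgrid[:384,:512]; return world(n,np.c_[u.ravel(),v.ravel()],depth.ravel()).reshape(384,512,3)
def proj(n,X):
    K,d,R,t=cam(n); return cv2.projectPoints(np.asarray(X,float).reshape(-1,1,3),cv2.Rodrigues(R)[0],t,K,d)[0][:,0]
E
python3 - <<'E'
from h import *
print({k:np.round(v,3) for k,v in bot.get_obs().items()})
ims=[]
for n in("top","side"):
    p,d=bot.read_camera(n); np.savez("s0_%s.npz"%n,p=p,d=d); cv2.imwrite("pics/%s0.png"%n,p)
    W=cloud(n,d)
    for o in("bridge_1","surface_plate","reject_board","loupe","pin_vise"):
        for r in bot.trace(o,n):
            m=r["mask"]&(d>0); print(n,o,round(r["score"],2),np.round(r["at"]),m.sum(),np.round(np.median(W[m],0),3) if m.any() else "")
E
```

```text
{'t': np.float64(0.0), 'q': array([ 1.066,  0.478,  0.022,  1.556, -0.011,  1.109, -0.083]), 'joint_vel': array([ 0.001, -0.   ,  0.001, -0.   ,  0.001,  0.001, -0.   ]), 'joint_torque': array([ 1.0000e-03, -5.9646e+01,  1.6090e+00, -2.8120e+01,  1.3000e-02,
        9.0000e-03,  0.0000e+00]), 'eef_pos': array([ 0.261, -0.622,  0.404]), 'tool_rot': array([-0.001,  0.98 ,  0.197, -0.   ]), 'contact_force': array([0.471, 0.68 , 0.927]), 'torque': array([ 0.026, -0.012,  0.007]), 'grasp_force': np.float64(0.0), 'gripper_width': np.float64(1.002)}
top bridge_1 0.92 [386. 236.] 1088 [ 0.375 -0.459  0.011]
top bridge_1 0.86 [224. 190.] 1126 [ 0.498 -0.     0.051]
top bridge_1 0.83 [262. 180.] 1092 [ 0.531 -0.116  0.051]
top bridge_1 0.75 [316. 284.] 1090 [ 0.241 -0.258  0.011]
top bridge_1 0.74 [288. 100.] 995 [ 0.765 -0.187  0.011]
top bridge_1 0.72 [301. 180.] 1090 [ 0.526 -0.228  0.051]
top surface_plate 0.91 [253. 181.] 5799 [ 0.521 -0.111  0.04 ]
top reject_board 0.79 [113. 166.] 4223 [0.564 0.292 0.071]
top loupe 0.75 [160. 251.] 494 [0.33  0.171 0.031]
side bridge_1 0.94 [263. 158.] 778 [ 0.522 -0.223  0.051]
side bridge_1 0.88 [366. 177.] 793 [ 0.241 -0.252  0.011]
side bridge_1 0.68 [173. 168.] 654 [ 0.761 -0.176  0.012]
side bridge_1 0.62 [245. 181.] 863 [ 0.53  -0.108  0.052]
side bridge_1 0.56 [250. 216.] 1054 [0.495 0.007 0.052]
side surface_plate 0.9 [247. 203.] 5627 [ 0.509 -0.053  0.04 ]
side reject_board 0.6 [173. 305.] 5393 [0.559 0.297 0.073]
side loupe 0.9 [302. 301.] 792 [0.33  0.192 0.029]
side loupe 0.49 [151. 186.] 179 [ 0.783 -0.076  0.01 ]
side pin_vise 0.74 [157. 184.] 153 [ 0.773 -0.076  0.011]
```

```bash
python3 - <<'E'
from h import *
a=cv2.imread("pics/top0.png"); cv2.imwrite("pics/top0b.png",cv2.resize(a[60:320,60:460],(800,520),interpolation=cv2.INTER_CUBIC))
for n in("top","side"):
    f=np.load("s0_%s.npz"%n); d=f["d"]; W=cloud(n,d).reshape(-1,3); ok=(d.ravel()>0)
    # plates
    for c in((.498,0),(.531,-.116),(.526,-.228)):
        near=ok&(np.hypot(*(W[:,:2]-c).T)<.085)
        face=W[near&(W[:,2]>.045)&(W[:,2]<.0585)]; face=face[abs(face[:,1]-c[1])<.06]
        rib=W[near&(W[:,2]>.064)&(abs(W[:,1]-c[1])<.045)]
        r=cv2.minAreaRect((rib[:,:2]*1000).astype(np.float32)); r2=cv2.minAreaRect((face[:,:2]*1000).astype(np.float32))
        A=np.c_[face[:,:2]-c,np.ones(len(face))]; s=np.linalg.lstsq(A,face[:,2],rcond=None)[0]
        print(n,c,"rib",np.round(r[0]),np.round(r[1]),round(r[2],1),len(rib),"z",rib[:,2].max().round(3),"face",np.round(r2[0]),np.round(r2[1]),round(r2[2],1),"slope",s.round(3))
    b=W[ok&(abs(W[:,0]-.565)<.06)&(abs(W[:,1]-.297)<.06)]; A=np.c_[b[:,:2]-[.565,.297],np.ones(len(b))]
    print(n,"board",np.linalg.lstsq(A,b[:,2],rcond=None)[0].round(3))
    m=W[ok&(W[:,2]>.015)&(W[:,1]>.17)&(W[:,1]<.45)&(W[:,0]>.45)&(W[:,0]<.7)]; print(np.round(m.min(0),3),np.round(m.max(0),3))
    r=cv2.minAreaRect((m[:,:2]*1000).astype(np.float32)); print(r)
E
```

```text
top (0.498, 0) rib [499.  -1.] [12. 49.] 10.5 88 z 0.078 face [499.  -5.] [120.  80.] 10.8 slope [-0.034  0.045  0.051]
top (0.531, -0.116) rib [ 534. -116.] [12. 50.] 12.4 86 z 0.079 face [ 526. -119.] [135.  74.] 12.4 slope [-0.029  0.039  0.051]
top (0.526, -0.228) rib [ 525. -228.] [12. 48.] 4.5 85 z 0.08 face [ 526. -229.] [ 97. 139.] 79.0 slope [ 0.029 -0.039  0.051]
top board [0.412 0.573 0.075]
[0.452 0.178 0.015] [0.671 0.399 0.125]
((561.465087890625, 288.3564453125), (155.23504638671875, 170.85968017578125), 53.41017150878906)
side (0.498, 0) rib [500.   2.] [12. 55.] 10.8 95 z 0.079 face [499.   1.] [121.  77.] 13.3 slope [-0.032  0.034  0.051]
side (0.531, -0.116) rib [ 534. -113.] [12. 53.] 12.4 80 z 0.078 face [ 535. -115.] [119.  77.] 13.9 slope [-0.028  0.03   0.051]
side (0.526, -0.228) rib [ 526. -226.] [13. 50.] 5.3 74 z 0.079 face [ 527. -229.] [120.  78.] 4.3 slope [ 0.03  -0.052  0.051]
side board [0.321 0.062 0.061]
[0.451 0.179 0.015] [0.678 0.401 0.123]
((563.3222045898438, 289.5912170410156), (156.12545776367188, 174.44068908691406), 53.529144287109375)
```

View pics/top0b.png

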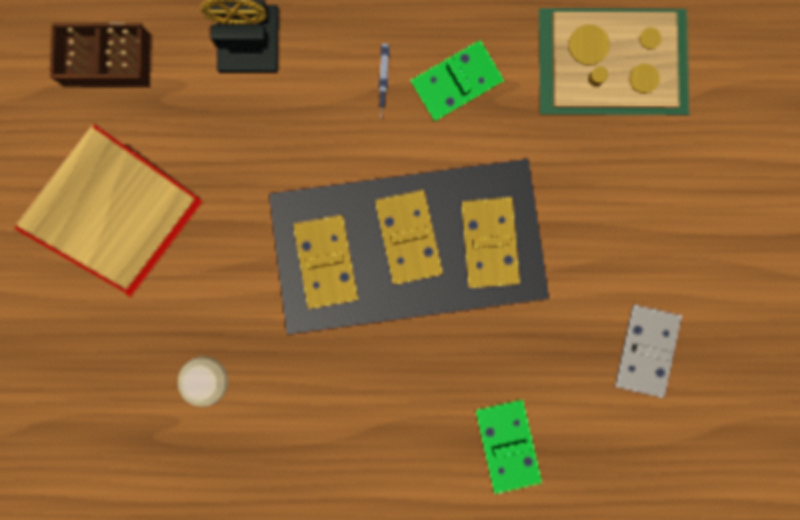

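View pics/side0.png

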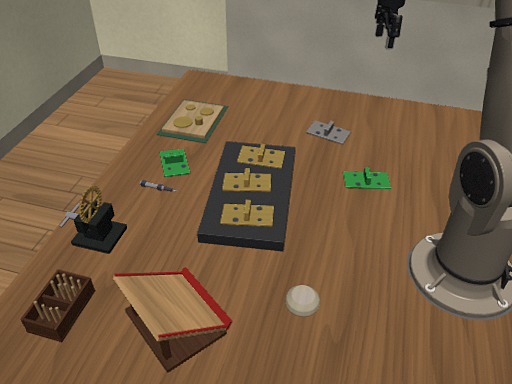

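The crop shows three brass plates on the granite, at crop (325,262), (408,237) and (490,242), which is about (222,191), (264,178) and (305,181) in the full picture. The green ones at (457,80) and (508,447) and the grey one at (650,350) are off the granite and don't match the description. The red lip of the board is at its lower right. I start at the rightmost brass plate, swinging towards it with the fingers shut.

```bash
python3 -m pendant '[[0,0.038,0,0,-7.1],[0,0.038,0,0,-7.1],[0,0.038,0,0,-7.1],[0,0.038,0,0,-7.1],[0,0.038,0,0,-7.1],[0,0.038,0,0,-7.1],[0,0.038,0,0,-7.1],[0,0.038,0,0.02,-7.1],[0,0.038,0,0.02,-7.1],[0,0.038,0,0.02,-7.1],[0,0.038,0,0.02,-7.1]]' 30
cat >> h.py <<'E'
def go(x,y,tip=None,th=None,L=.173):
    "tool-frame shift so that TCP is over x,y; tip height; heading th of tool x (deg)"
    o=bot.get_obs(); w,a,b,c=o["tool_rot"]; p=o["eef_pos"]
    h=np.arctan2(2*(a*b+w*c),1-2*(b*b+c*c)); d=np.array([x,y])-p[:2]
    ex=np.array([np.cos(h),np.sin(h)]); ey=np.array([np.sin(h),-np.cos(h)])
    print("t %.2f"%o["t"],"p",p.round(4),"h %.1f"%np.degrees(h),"F",o["contact_force"].round(1),"shift x %.1f y %.1f mm"%(1e3*d@ex,1e3*d@ey),"" if tip is None else "dz %.1f"%(1e3*(p[2]-L-tip)),"" if th is None else "yaw %.1f"%(np.degrees(h)-th), "w %.3f g %.1f"%(o["gripper_width"],o["grasp_force"]))
E
python3 -c "
from h import *
go(.478,-.2583,.06,95);go(.4734,-.2065,.06)"
```

```text
t: 1.52
eef_pos: [0.4647, -0.2962, 0.3268]
tool_rot: [0.001, 0.634, 0.773, 0.0]
contact_force: [1.0, 0.7, -0.2]
gripper_width: 0.001
grasp_force: 0.0
t 1.52 p [ 0.4647 -0.2962  0.3268] h 101.2 F [ 1.   0.7 -0.2] shift x 34.6 y 20.5 mm dz 93.8 yaw 6.2 w 0.001 g 0.0
t 1.52 p [ 0.4647 -0.2962  0.3268] h 101.2 F [ 1.   0.7 -0.2] shift x 86.3 y 26.1 mm dz 93.8  w 0.001 g 0.0
```

```bash
python3 -m pendant '[[0,0.017,0.01,0.03,0],[0,0.0175,0.0105,0.03,0],[0,0,0,0.026,0],[0,0,0,0.008,0],[0,0,0,0.002,0],[0,0,0,0.001,0],[0,0,0,0.001,0]]'
python3 -c "
from h import *
go(.478,-.2583,.0505)"
```

```text
t: 2.1
eef_pos: [0.478, -0.2618, 0.2304]
tool_rot: [0.001, 0.638, 0.77, 0.0]
contact_force: [0.1, -0.3, 0.1]
gripper_width: 0.002
grasp_force: 0.0
t 2.10 p [ 0.478  -0.2618  0.2304] h 100.7 F [ 0.1 -0.3  0.1] shift x 3.4 y 0.7 mm dz 6.9  w 0.002 g 0.0
```

```bash
python3 -m pendant '[[0,0,0,0.001,0],[0,0,0,0.001,0],[0,0,0,0.001,0],[0,0,0,0.001,0],[0,0,0,0.001,0]]'
python3 -c "
from h import *
go(.478,-.2583,.0505)"
```

```text
t: 2.52
eef_pos: [0.4776, -0.2607, 0.2244]
tool_rot: [0.0, 0.637, 0.771, 0.0]
contact_force: [0.6, -0.3, 4.1]
gripper_width: 0.003
grasp_force: 2.3
t 2.52 p [ 0.4776 -0.2607  0.2244] h 100.8 F [ 0.6 -0.3  4.1] shift x 2.3 y 0.9 mm dz 0.9  w 0.003 g 2.3
```

```bash
for i in 1 2 3; do :; done; python3 -m pendant '[[0,0,0,0.001,0]]'; python3 -m pendant '[[0,0,0,0.001,0]]'; python3 -m pendant '[[0,0,0,0,0]]'
```

```text
t: 2.6
eef_pos: [0.4777, -0.2608, 0.2238]
tool_rot: [0.0, 0.637, 0.771, -0.0]
contact_force: [-2.9, 1.0, 13.8]
gripper_width: 0.002
grasp_force: 7.3
t: 2.68
eef_pos: [0.4778, -0.2609, 0.2234]
tool_rot: [0.001, 0.637, 0.771, -0.0]
contact_force: [-4.7, 1.2, 22.8]
gripper_width: -0.0
grasp_force: 11.3
t: 2.77
eef_pos: [0.4778, -0.2608, 0.2235]
tool_rot: [0.001, 0.637, 0.771, -0.0]
contact_force: [-4.1, 1.7, 16.1]
gripper_width: 0.006
grasp_force: 7.9
```

```bash
python3 -m pendant '[[0,0,0,-0.012,0],[0,0.027,0.003,0,0],[0,0.027,0.003,0,0],[0,0,0,0.008,0],[0,0,0,0.002,0],[0,0,0,0.001,0],[0,0,0,0.001,0],[0,0,0,0.001,0],[0,0,0,0,0]]'
```

```text
t: 3.52
eef_pos: [0.4733, -0.2073, 0.2216]
tool_rot: [0.0, 0.638, 0.77, -0.0]
contact_force: [-1.7, 1.4, 6.6]
gripper_width: 0.004
grasp_force: 3.5
```

```bash
python3 -m pendant '[[0,0,0,0.001,0]]'; python3 -m pendant '[[0,0,0,0.001,0]]';python3 -m pendant '[[0,0,0,0.001,0]]'
```

```text
t: 3.6
eef_pos: [0.4734, -0.2073, 0.2211]
tool_rot: [0.0, 0.638, 0.77, -0.0]
contact_force: [-6.4, 2.3, 22.4]
gripper_width: -0.0
grasp_force: 11.2
t: 3.68
eef_pos: [0.4735, -0.2072, 0.2208]
tool_rot: [0.0, 0.638, 0.77, -0.001]
contact_force: [-9.1, 4.1, 31.2]
gripper_width: 0.004
grasp_force: 16.0
t: 3.77
eef_pos: [0.4736, -0.2072, 0.2206]
tool_rot: [0.0, 0.638, 0.77, -0.001]
contact_force: [-11.8, 5.0, 41.7]
gripper_width: 0.0
grasp_force: 20.8
```

```bash
python3 -m pendant '[[0,0,0,-0.016,0],[0,0.026,0.014,0,0],[0,0.026,0.0135,0,0],[0,0,0,0.005,0],[0,0,0,0.001,0],[0,0,0,0.001,0],[0,0,0,0.001,0],[0,0,0,0,0]]'
```

```text
t: 4.43
eef_pos: [0.4901, -0.1515, 0.2258]
tool_rot: [-0.0, 0.638, 0.77, -0.0]
contact_force: [0.0, -1.0, 0.7]
gripper_width: 0.001
grasp_force: 0.0
```

```bash
python3 -m pendant '[[0,0,0,0.001,0]]'; python3 -m pendant '[[0,0,0,0.001,0]]';python3 -m pendant '[[0,0,0,0.001,0]]'
```

```text
t: 4.52
eef_pos: [0.4903, -0.1512, 0.2251]
tool_rot: [0.0, 0.638, 0.77, -0.0]
contact_force: [0.3, 0.2, 0.1]
gripper_width: -0.001
grasp_force: 0.0
t: 4.6
eef_pos: [0.4903, -0.1509, 0.2241]
tool_rot: [-0.0, 0.638, 0.77, -0.0]
contact_force: [-1.8, 1.0, 4.8]
gripper_width: 0.002
grasp_force: 2.2
t: 4.68
eef_pos: [0.4903, -0.1507, 0.2236]
tool_rot: [-0.0, 0.638, 0.77, -0.0]
contact_force: [-5.1, -0.5, 17.3]
gripper_width: 0.003
grasp_force: 9.0
```

```bash
python3 -m pendant '[[0,0,0,-0.012,0],[0,0.026,0,0,0],[0,0.0255,-0.001,0,0],[0,0,0,0.004,0],[0,0,0,0.001,0],[0,0,0,0.001,0],[0,0,0,0.001,0],[0,0,0,0,0]]'
```

```text
t: 5.35
eef_pos: [0.4799, -0.1007, 0.228]
tool_rot: [0.0, 0.638, 0.77, -0.0]
contact_force: [-0.3, 0.4, 0.5]
gripper_width: -0.0
grasp_force: 0.0
```

```bash
python3 -m pendant '[[0,0,0,0.001,0]]'; python3 -m pendant '[[0,0,0,0.001,0]]';python3 -m pendant '[[0,0,0,0.001,0]]'
```

```text
t: 5.43
eef_pos: [0.48, -0.1005, 0.2271]
tool_rot: [0.0, 0.638, 0.77, -0.0]
contact_force: [0.3, -0.4, -0.5]
gripper_width: 0.005
grasp_force: 0.0
t: 5.52
eef_pos: [0.48, -0.1003, 0.2261]
tool_rot: [0.0, 0.638, 0.77, 0.0]
contact_force: [-0.2, -0.3, 0.1]
gripper_width: 0.001
grasp_force: 0.0
t: 5.6
eef_pos: [0.4799, -0.1001, 0.225]
tool_rot: [0.0, 0.637, 0.771, -0.0]
contact_force: [-0.3, 1.1, 0.3]
gripper_width: -0.001
grasp_force: 0.0
```

```bash
python3 -m pendant '[[0,0,0,0.001,0]]'; python3 -m pendant '[[0,0,0,0.001,0]]';python3 -m pendant '[[0,0,0,0.001,0]]';python3 -m pendant '[[0,0,0,0.001,0]]'
```

```text
t: 5.68
eef_pos: [0.4799, -0.0999, 0.224]
tool_rot: [-0.0, 0.637, 0.771, -0.0]
contact_force: [-0.5, -0.0, 0.1]
gripper_width: -0.003
grasp_force: 0.0
t: 5.77
eef_pos: [0.4798, -0.0998, 0.2229]
tool_rot: [-0.0, 0.637, 0.771, -0.0]
contact_force: [-0.1, -0.4, 0.3]
gripper_width: 0.002
grasp_force: 0.0
t: 5.85
eef_pos: [0.4799, -0.0997, 0.222]
tool_rot: [-0.0, 0.637, 0.771, -0.0]
contact_force: [-1.0, 0.4, 2.4]
gripper_width: -0.001
grasp_force: 1.6
t: 5.93
eef_pos: [0.4799, -0.0997, 0.2214]
tool_rot: [0.0, 0.637, 0.771, -0.0]
contact_force: [-3.2, 0.9, 15.3]
gripper_width: -0.0
grasp_force: 7.4
```

```bash
python3 -m pendant '[[0,0,0,-0.03,0],[0,-0.02,-0.035,-0.04,0],[0,0,-0.035,0,0],[0,0,-0.03,0,0],[0,0,0,0,0]]'; python3 - <<'E'
from h import *
for n in("top","side"):
    p,d=bot.read_camera(n); np.savez("s1_%s.npz"%n,p=p,d=d); cv2.imwrite("pics/%s1.png"%n,p)
    W=cloud(n,d).reshape(-1,3)
    W0=cloud(n,np.load("s0_%s.npz"%n)["d"]).reshape(-1,3)
    for c in((.4995,0),(.534,-.115),(.5255,-.228)):
        for w in(W0,W):
            near=(abs(w[:,:2]-c)<[.06,.033]).all(1)
            face=w[near&(w[:,2]>.0455)&(w[:,2]<.0595)]; rib=w[near&(w[:,2]>.066)]
            A=np.c_[face[:,:2]-c,np.ones(len(face))]; s=np.linalg.lstsq(A,face[:,2],rcond=None)[0]
            r=cv2.minAreaRect((rib[:,:2]*1000).astype(np.float32))
            print(n,c,len(face),s.round(3),"rib",len(rib),np.round(r[0],1),np.round(r[1],1),round(r[2],1))
p=cv2.imread("pics/side1.png"); cv2.imwrite("pics/c1.png",cv2.resize(p[130:250,190:310],(720,720)[:1]*2)[:600])
E
```

```text
t: 6.35
eef_pos: [0.3878, -0.1325, 0.2798]
tool_rot: [-0.002, 0.638, 0.77, -0.003]
contact_force: [-2.2, 0.4, 0.6]
gripper_width: 0.006
grasp_force: 0.0
top (0.4995, 0) 849 [-0.033  0.044  0.051] rib 86 [498.9  -1.4] [11.8 49.1] 11.0
top (0.4995, 0) 855 [-0.033  0.044  0.051] rib 86 [498.9  -1.4] [12.2 49.2] 10.2
top (0.534, -0.115) 848 [-0.03   0.034  0.051] rib 86 [ 533.5 -115.9] [12.4 49.8] 12.4
top (0.534, -0.115) 853 [ 0.029 -0.034  0.051] rib 84 [ 531.6 -114. ] [12.  48.7] 11.6
top (0.5255, -0.228) 911 [ 0.028 -0.038  0.051] rib 85 [ 524.6 -227.9] [12.1 48.3] 4.5
top (0.5255, -0.228) 910 [ 0.031 -0.047  0.051] rib 86 [ 524.9 -228.1] [11.9 48. ] 4.7
side (0.4995, 0) 818 [-0.031  0.035  0.051] rib 91 [499.7   1.5] [12.1 54.5] 10.8
side (0.4995, 0) 807 [-0.031  0.04   0.051] rib 93 [499.7   1.6] [11.9 52.5] 10.9
side (0.534, -0.115) 642 [-0.029  0.037  0.051] rib 75 [ 533.9 -113.3] [12.2 53. ] 12.4
side (0.534, -0.115) 702 [ 0.03  -0.03   0.051] rib 75 [ 531.9 -111. ] [11.5 52.9] 12.3
side (0.5255, -0.228) 609 [ 0.032 -0.043  0.051] rib 71 [ 526.2 -225.5] [12.8 49.8] 5.3
side (0.5255, -0.228) 623 [ 0.03  -0.044  0.051] rib 69 [ 526. -226.] [12.4 51.3] 4.5
```

View pics/c1.png

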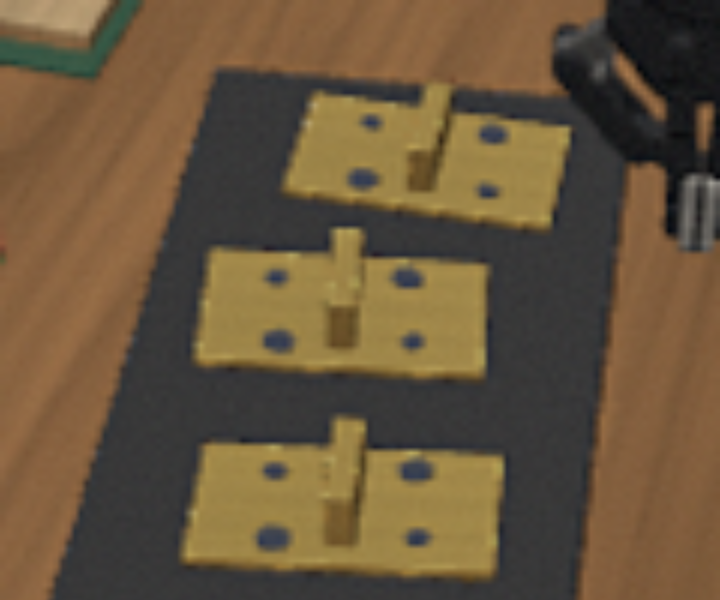

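Plate 2, the middle brass one at side pixel (247,182), rocked: its face slope flipped from (-.03, .035) to (.03, -.03), while the other two are unchanged. It is brass and stands on the granite, so it is the one meant. Next I compute the grasp and the board pose.

```bash
python3 - <<'E'
from h import *
go(.5318,-.1128,.055,102)
P=[]
for n in("top","side"):
    f=np.load("s0_%s.npz"%n); W=cloud(n,f["d"]); d=f["d"]
    w=W[(d>0)].reshape(-1,3); w=w[(abs(w[:,0]-.565)<.13)&(abs(w[:,1]-.295)<.13)&(w[:,2]>.012)]
    q=w[(np.hypot(w[:,0]-.565,w[:,1]-.295)<.05)]
    for _ in range(6):
        c=q.mean(0); nn=np.linalg.svd(q-c)[2][2]; nn*=np.sign(nn[2])
        q=w[abs((w-c)@nn)<.004]
    x=-nn*nn[2]; x[2]+=1; x/=np.linalg.norm(x); y=np.cross(nn,x)
    s=(q-c)@np.c_[x,y]; r=cv2.minAreaRect((s*1000).astype(np.float32)); o=c+np.c_[x,y]@np.array(r[0])/1000
    print(n,"tilt %.1f"%np.degrees(np.arccos(nn[2])),"uphill heading %.1f"%np.degrees(np.arctan2(x[1],x[0])),"rect",np.round(r[0],1),np.round(r[1],1),round(r[2],1),"centre",o.round(4))
    lip=w[((w-c)@nn>.008)&((w-c)@nn<.02)&((w-c)@x<-.03)]; 
    if len(lip): print(" lip x rel centre",np.percentile((lip-o)@x,[5,50,95]).round(4),"y",np.percentile((lip-o)@y,[2,98]).round(4),len(lip))
E
```

```text
t 6.45 p [ 0.3927 -0.1316  0.2806] h 100.8 F [ 0.7  0.5 -0. ] shift x -7.5 y 140.2 mm dz 52.6 yaw -1.2 w -0.000 g 0.0
top tilt 35.2 uphill heading 54.0 rect [-3.6  0.6] [170.7 166.6] 89.6 centre [0.5644 0.2924 0.0719]
 lip x rel centre [-0.0893 -0.0851 -0.0817] y [-0.0817  0.08  ] 207
side tilt 34.6 uphill heading 53.5 rect [-7.8 -4.5] [176.8 174.5] 0.1 centre [0.565  0.2918 0.0705]
 lip x rel centre [-0.0881 -0.082  -0.079 ] y [-0.0792  0.0837] 317
```

```bash
python3 -m pendant '[[0.045,-0.0025,0.035,0,-1.2],[0.045,-0.0025,0.035,0,0],[0.045,-0.0025,0.035,0,0],[0.045,0,0.035,0,0],[0.045,0,0,0.02,0],[0.045,0,0,0,0],[0.045,0,0,0,0]]'; python3 - <<'E'
from h import *
go(.5318,-.1128,.055,102)
p,d=bot.read_camera("side"); cv2.imwrite("pics/c2.png",cv2.resize(p[90:240,180:330],(600,600)))
E
```

```text
t: 7.03
eef_pos: [0.5326, -0.1094, 0.2593]
tool_rot: [-0.001, 0.629, 0.778, -0.0]
contact_force: [-0.2, -0.1, 0.0]
gripper_width: 0.522
grasp_force: 0.0
t 7.03 p [ 0.5326 -0.1094  0.2593] h 102.1 F [-0.2 -0.1  0. ] shift x -3.2 y -1.5 mm dz 31.3 yaw 0.1 w 0.522 g 0.0
```

View pics/c2.png

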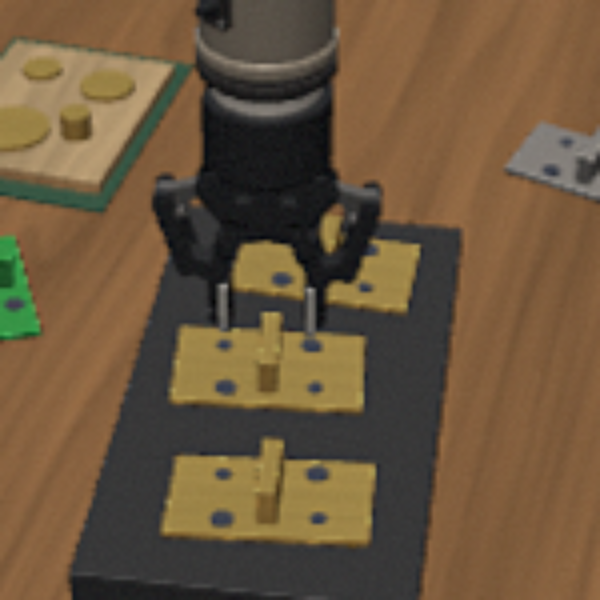

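```bash
python3 -m pendant '[[0.045,-0.004,-0.0015,0.015,0],[0.045,-0.003,0,0.015,0],[0.045,0,0,0.001,0],[0.04,0,0,0,0],[0,0,0,0,0],[0,0,0,0,0],[0,0,0,0,0],[0,0,0,0,0],[0,0,0,0,0],[0,0,0,0,0]]' 25; python3 -m pendant '[[0,0,0,-0.015,0],[0,0,0,-0.015,0],[0,0,0,0,0]]'
```

```text
t: 7.92
eef_pos: [0.5327, -0.1172, 0.2305]
tool_rot: [0.001, 0.629, 0.777, 0.001]
contact_force: [-0.8, -0.1, 7.0]
gripper_width: 0.134
grasp_force: 30.3
t: 8.17
eef_pos: [0.5326, -0.1172, 0.2612]
tool_rot: [0.001, 0.629, 0.777, 0.001]
contact_force: [0.7, 0.3, -4.2]
gripper_width: 0.131
grasp_force: 28.5
```

The lift works, but when the plate pivots in the grip the finger corners need more clearance above its face. I set it back down and regrip 4 mm higher.

```bash
python3 -m pendant '[[0,0,0,0.014,0],[0,0,0,0.014,0],[0,0,0,0.001,0],[0,0,0,0,0],[0.025,0,0,0,0],[0.025,0,0,0,0],[0.025,0,0,-0.003,0],[0,0,0,0,0],[0,0,0,0,0],[0,0,0,0,0],[0,0,0,0,0],[0,0,0,0,0]]' 25; python3 -m pendant '[[0,0,0,0,0],[0,0,0,-0.015,0],[0,0,0,-0.015,0],[0,0,0,0,0]]'
```

```text
t: 9.17
eef_pos: [0.5323, -0.1174, 0.2338]
tool_rot: [0.0, 0.629, 0.777, 0.0]
contact_force: [-0.7, 0.3, 5.2]
gripper_width: 0.132
grasp_force: 29.9
t: 9.5
eef_pos: [0.5326, -0.1172, 0.2648]
tool_rot: [0.001, 0.629, 0.777, 0.001]
contact_force: [1.2, 0.0, -3.5]
gripper_width: 0.127
grasp_force: 28.5
```

```bash
python3 -m pendant '[[0,0,0,-0.02,6.0],[0,0,0,-0.025,7.0],[0,0,0,-0.025,7.0],[0,0,0,-0.015,7.0],[0,0,0,-0.01,7.0],[0,0,0,0,7.0],[0,0,0,0,7.0],[0,0,0,0,0]]' 
python3 -m pendant '[[0,0.015,-0.0105,0,0],[0,0.025,-0.017,0,0],[0,0.03,-0.02,0,0],[0,0.03,-0.02,0,0],[0,0.03,-0.02,0,0],[0,0.03,-0.02,0,0],[0,0.03,-0.02,0,0],[0,0.03,-0.02,0,0],[0,0.03,-0.02,0,0],[0,0.03,-0.02,0,0],[0,0.025,-0.017,0,0],[0,0.015,-0.01,0,0]]'
python3 -m pendant '[[0,0,0,0,0],[0,0,0,0,0]]'
python3 - <<'E'
from h import *
go(.5467,.2678,.1135,54)
for n in("side","top"):
    p,d=bot.read_camera(n); cv2.imwrite("pics/%s3.png"%n,p)
    W=cloud(n,d)
    for r in bot.trace("bridge_1",n):
        m=r["mask"]&(d>0); c=np.median(W[m],0)
        if c[1]>.15:
            q=W[m]; o=c; u=np.array([.588,.809]); v=np.array([.809,-.588])
            A=np.c_[(q[:,:2]-o[:2])@u,(q[:,:2]-o[:2])@v,np.ones(len(q))]
            lo=abs(q[:,2]-np.percentile(q[:,2],40))<.009
            for _ in range(5):
                s=np.linalg.lstsq(A[lo],q[lo,2],rcond=None)[0]; lo=abs(A@s-q[:,2])<.003
            print(n,r["at"],c.round(3),"slope uphill,cross",s.round(3),lo.sum())
a=cv2.imread("pics/side3.png")[200:384,90:336]; cv2.imwrite("pics/c3.png",cv2.resize(a,(738,552)))
E
```

```text
t: 10.17
eef_pos: [0.5316, -0.1171, 0.3571]
tool_rot: [-0.0, 0.892, 0.452, -0.001]
contact_force: [-0.7, 0.8, -4.9]
gripper_width: 0.128
grasp_force: 28.5
t: 11.17
eef_pos: [0.5451, 0.2721, 0.3571]
tool_rot: [-0.001, 0.889, 0.458, -0.0]
contact_force: [1.7, 0.8, -3.7]
gripper_width: 0.128
grasp_force: 28.5
t: 11.33
eef_pos: [0.5457, 0.269, 0.3568]
tool_rot: [-0.0, 0.889, 0.457, -0.001]
contact_force: [-0.2, -0.7, -4.4]
gripper_width: 0.131
grasp_force: 28.5
t 11.33 p [0.5457 0.269  0.3568] h 54.4 F [-0.2 -0.7 -4.4] shift x -0.4 y 1.6 mm dz 70.3 yaw 0.4 w 0.131 g 28.5
side [179.8, 264.8] [0.533 0.286 0.173] slope uphill,cross [-0.042  0.012  0.173] 1453
top [109.9, 169.0] [0.541 0.253 0.175] slope uphill,cross [-0.041  0.009  0.175] 764
```

View pics/c3.png

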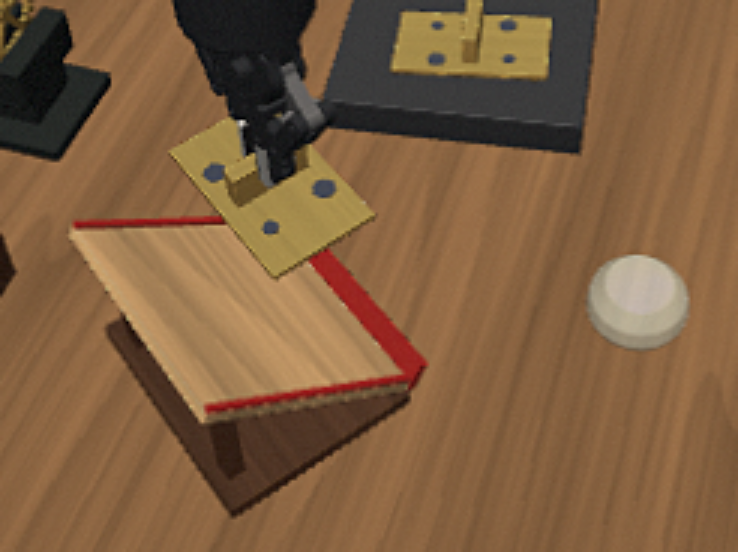

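```bash
python3 -m pendant '[[0,0,0.0015,0.02,0.4],[0,0,0,0.025,0],[0,0,0,0.025,0],[0,0,0,0.01,0],[0,0,0,0.002,0],[0,0,0,0.002,0],[0,0,0,0,0]]' 20; python3 -m pendant '[[0,0,0,0.002,0],[0,0,0,0.002,0]]';  python3 -m pendant '[[0,0,0,0.002,0],[0,0,0,0,0]]'
```

```text
t: 12.12
eef_pos: [0.5482, 0.2669, 0.2754]
tool_rot: [-0.0, 0.893, 0.451, 0.001]
contact_force: [0.4, -0.6, -3.0]
gripper_width: 0.133
grasp_force: 28.5
t: 12.28
eef_pos: [0.5482, 0.2671, 0.2718]
tool_rot: [-0.0, 0.892, 0.451, 0.001]
contact_force: [0.0, -0.3, -4.8]
gripper_width: 0.131
grasp_force: 28.5
t: 12.45
eef_pos: [0.5476, 0.2668, 0.2685]
tool_rot: [0.0, 0.892, 0.451, 0.0]
contact_force: [0.5, 0.1, -4.8]
gripper_width: 0.132
grasp_force: 28.5
```

```bash
python3 -m pendant '[[0,0,0,0.002,0],[0,0,0,0,0]]' 20;  python3 -m pendant '[[0,0,0,0.002,0],[0,0,0,0,0]]'; python3 -m pendant '[[0,-0.002,0,0.002,0],[0,0,0,0,0]]'
```

```text
t: 12.62
eef_pos: [0.5476, 0.2668, 0.2662]
tool_rot: [0.0, 0.892, 0.451, -0.0]
contact_force: [0.9, 0.5, -3.7]
gripper_width: 0.133
grasp_force: 28.5
t: 12.78
eef_pos: [0.5477, 0.2666, 0.2649]
tool_rot: [0.0, 0.892, 0.451, -0.0]
contact_force: [-2.9, -3.0, 2.6]
gripper_width: 0.133
grasp_force: 29.5
t: 12.95
eef_pos: [0.5466, 0.2653, 0.2632]
tool_rot: [0.0, 0.892, 0.451, 0.001]
contact_force: [-2.6, -2.3, 4.9]
gripper_width: 0.132
grasp_force: 29.8
```

```bash
python3 -m pendant '[[0,-0.002,0,0.002,0],[0,-0.002,0,0.002,0],[0,0,0,0,0]]';  python3 -m pendant '[[0,-0.002,0,0.002,0],[0,-0.002,0,0.002,0],[0,0,0,0,0]]'
python3 - <<'E'
from h import *
cat=1
for n in("side",):
    p,d=bot.read_camera(n); cv2.imwrite("pics/%s4.png"%n,p)
    W=cloud(n,d); go(.5341,.2503,.0625,54)
    for r in bot.trace("bridge_1",n):
        m=r["mask"]&(d>0); c=np.median(W[m],0)
        if c[1]>.15:
            q=W[m]; u=np.array([.588,.809]); v=np.array([.809,-.588])
            A=np.c_[(q[:,:2]-c[:2])@u,(q[:,:2]-c[:2])@v,np.ones(len(q))]
            lo=abs(q[:,2]-np.percentile(q[:,2],40))<.015
            for _ in range(8):
                s=np.linalg.lstsq(A[lo],q[lo,2],rcond=None)[0]; lo=abs(A@s-q[:,2])<.003
            print(n,r["at"],c.round(3),"slope uphill,cross",s.round(3),lo.sum())
E
```

```text
t: 13.2
eef_pos: [0.5443, 0.2621, 0.259]
tool_rot: [0.0, 0.892, 0.451, 0.001]
contact_force: [-1.0, -1.7, 2.0]
gripper_width: 0.13
grasp_force: 30.1
t: 13.45
eef_pos: [0.5418, 0.2584, 0.2543]
tool_rot: [0.0, 0.893, 0.451, 0.0]
contact_force: [-1.1, -1.5, 1.7]
gripper_width: 0.131
grasp_force: 30.4
t 13.50 p [0.5418 0.2583 0.2542] h 53.6 F [-0.9 -1.5  1.5] shift x -11.0 y -1.4 mm dz 18.7 yaw -0.4 w 0.132 g 30.3
side [184.3, 296.4] [0.536 0.278 0.074] slope uphill,cross [0.165 0.024 0.073] 1284
```

```bash
cat > sl.py <<'E'
from h import *
import sys
for n in("side",):
    p,d=bot.read_camera(n); cv2.imwrite("pics/%s.png"%sys.argv[1],p)
    W=cloud(n,d); go(.5341,.2503,.0625,54)
    for r in bot.trace("bridge_1",n):
        m=r["mask"]&(d>0); c=np.median(W[m],0)
        if c[1]>.15:
            q=W[m]; u=np.array([.588,.809]); v=np.array([.809,-.588]); z=q[:,2]
            A=np.c_[(q[:,:2]-c[:2])@u,(q[:,:2]-c[:2])@v,np.ones(len(q))]
            best=max((A[i] for i in [np.random.choice(len(q),3) for _ in range(400)] if 1),key=lambda a:0) if 0 else None
            B=0
            for _ in range(500):
                i=np.random.choice(len(q),3)
                try: s=np.linalg.solve(A[i],z[i])
                except Exception: continue
                k=(abs(A@s-z)<.002).sum()
                if k>B: B=k;S=s
            for _ in range(4):
                lo=abs(A@S-z)<.003; S=np.linalg.lstsq(A[lo],z[lo],rcond=None)[0]
            print(n,r["at"],c.round(3),"slope uphill,cross",S.round(3),lo.sum(),len(q))
            f=q[lo]; o=np.array([.5645,.2922,.0719]); x=np.array([.588*.819,.809*.819,.574]); y=np.array([-.809,.588,0]); nn=np.cross(x,y)
            print("board coords min/max",((f-o)@np.c_[x,y,nn]).min(0).round(3),((f-o)@np.c_[x,y,nn]).max(0).round(3))
E
python3 -m pendant '[[0,-0.002,0,0.002,0],[0,-0.002,0,0.0025,0],[0,-0.002,0,0.0025,0],[0,0,0,0,0]]';  python3 -m pendant '[[0,-0.002,0,0.0025,0],[0,-0.002,0,0.0025,0],[0,0,0,0,0]]'
python3 sl.py s5
```

```text
t: 13.88
eef_pos: [0.5379, 0.2534, 0.2468]
tool_rot: [0.0, 0.893, 0.451, -0.001]
contact_force: [-0.9, -1.9, 1.8]
gripper_width: 0.126
grasp_force: 31.0
t: 14.13
eef_pos: [0.5354, 0.2502, 0.2417]
tool_rot: [0.0, 0.893, 0.451, -0.001]
contact_force: [-1.3, -2.0, 2.0]
gripper_width: 0.131
grasp_force: 31.2
t 14.18 p [0.5354 0.2501 0.2417] h 53.6 F [-0.4 -2.6 -0.6] shift x -0.6 y -1.1 mm dz 6.2 yaw -0.4 w 0.133 g 31.1
side [187.2, 295.2] [0.536 0.272 0.067] slope uphill,cross [0.405 0.029 0.064] 1144 1369
board coords min/max [-0.073 -0.062  0.002] [-0.001  0.061  0.022]
```

```bash
python3 -m pendant '[[0,-0.001,0,0.002,0],[0,-0.001,0,0.002,0],[0,-0.001,0,0.002,0],[0,0,0,0,0]]'; python3 sl.py s6
```

```text
t: 14.57
eef_pos: [0.5339, 0.2481, 0.2362]
tool_rot: [0.0, 0.892, 0.451, -0.0]
contact_force: [-1.9, -2.0, 3.9]
gripper_width: 0.131
grasp_force: 32.2
t 14.62 p [0.5339 0.2481 0.2362] h 53.6 F [-2.  -3.1  1.8] shift x 1.9 y -1.1 mm dz 0.7 yaw -0.4 w 0.131 g 32.1
side [185.6, 298.5] [0.537 0.272 0.065] slope uphill,cross [0.545 0.032 0.061] 1044 1266
board coords min/max [-0.075 -0.062  0.003] [-0.002  0.06   0.016]
```

```bash
python3 -m pendant '[[0,-0.001,0,0.002,0],[0,-0.001,0,0.002,0],[0,0,0,0,0]]'; python3 sl.py s7; python3 -m pendant '[[0,-0.0005,0,0.001,0],[0,0,0,0.001,0],[0,0,0,0,0]]'; python3 sl.py s8
```

```text
t: 14.92
eef_pos: [0.5331, 0.2469, 0.233]
tool_rot: [0.0, 0.892, 0.451, 0.001]
contact_force: [-2.2, -2.5, 8.3]
gripper_width: 0.132
grasp_force: 32.9
t 14.97 p [0.5331 0.2469 0.233 ] h 53.6 F [-2.7 -2.4  8.4] shift x 3.3 y -1.3 mm dz -2.5 yaw -0.4 w 0.133 g 33.0
side [186.2, 298.2] [0.537 0.272 0.064] slope uphill,cross [0.646 0.026 0.06 ] 973 1187
board coords min/max [-0.076 -0.062  0.005] [-0.003  0.06   0.012]
t: 15.27
eef_pos: [0.5331, 0.2465, 0.2321]
tool_rot: [0.0, 0.892, 0.451, 0.001]
contact_force: [-4.5, -5.0, 17.3]
gripper_width: 0.125
grasp_force: 34.5
t 15.32 p [0.5331 0.2465 0.2321] h 53.6 F [-3.8 -5.9 18.3] shift x 3.7 y -1.4 mm dz -3.4 yaw -0.4 w 0.130 g 34.5
side [186.4, 295.9] [0.537 0.271 0.064] slope uphill,cross [0.673 0.015 0.06 ] 951 1160
board coords min/max [-0.077 -0.062  0.006] [-0.003  0.061  0.012]
```

```bash
python3 -m pendant '[[0,-0.0015,0,0.0005,0],[0,-0.0015,0,0.001,0],[0,-0.001,0,0.0005,0],[0,0,0,0,0]]'; python3 sl.py s9; python3 -c "
import cv2;a=cv2.imread('pics/s9.png')[220:384,100:300];cv2.imwrite('pics/c9.png',cv2.resize(a,(720,590)))"
```

```text
t: 15.7
eef_pos: [0.5316, 0.2442, 0.2308]
tool_rot: [-0.0, 0.892, 0.451, 0.003]
contact_force: [-1.2, -2.4, 16.3]
gripper_width: 0.13
grasp_force: 34.2
t 15.75 p [0.5316 0.2441 0.2307] h 53.6 F [-1.9 -3.7 15.8] shift x 6.5 y -1.6 mm dz -4.8 yaw -0.4 w 0.136 g 34.2
side [186.6, 299.1] [0.537 0.269 0.063] slope uphill,cross [0.68  0.01  0.058] 951 1163
board coords min/max [-0.079 -0.063  0.006] [-0.005  0.061  0.012]
```

View pics/c9.png

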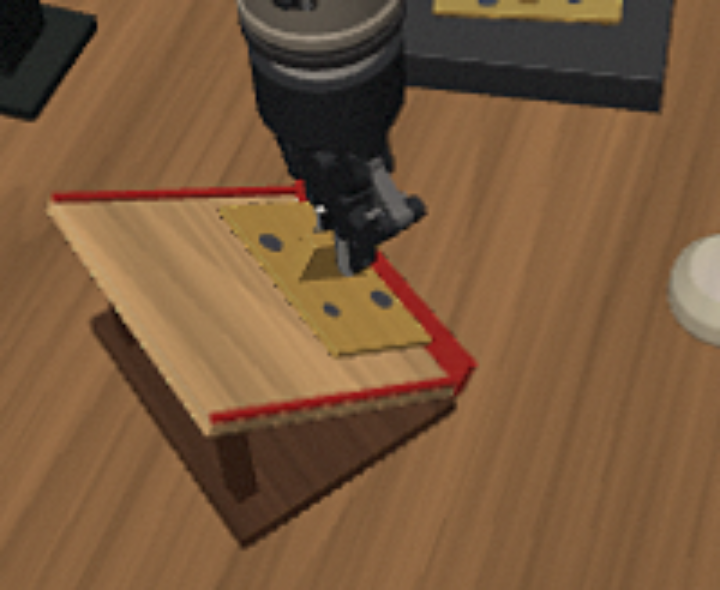

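The plate lies crosswise on the slope within the board, its lower edge a few millimetres from the lip. Now I release it gently.

```bash
python3 -m pendant '[[0.013,0,0,-0.0005,0],[0.015,0,0,-0.0005,0],[0.018,0,0,0,0],[0.022,0,0,0,0],[0.022,0,0,0,0],[0.022,0,0,0,0]]'; python3 sl.py s10
```

```text
t: 16.3
eef_pos: [0.53, 0.2432, 0.2291]
tool_rot: [-0.0, 0.892, 0.451, -0.0]
contact_force: [-0.4, 0.5, -0.2]
gripper_width: 0.261
grasp_force: 0.0
t 16.35 p [0.5301 0.2431 0.2291] h 53.6 F [-0.6 -0.5 -0.2] shift x 8.2 y -1.0 mm dz -6.4 yaw -0.4 w 0.261 g 0.0
side [191.2, 296.4] [0.535 0.267 0.063] slope uphill,cross [ 0.752 -0.02   0.058] 839 1060
board coords min/max [-0.081 -0.061  0.006] [-0.009  0.06   0.013]
```

```bash
python3 -m pendant '[[0.03,0,0,-0.01,0],[0.03,0,0,-0.02,0],[0.03,0,0,-0.035,0],[0.03,0,0,-0.035,0],[0.03,-0.02,0,-0.03,0],[0.03,-0.03,0,0,0],[0.03,0,0,0,0],[0.03,0,0,0,0],[0.03,0,0,0,0]]'; python3 sl.py s11; python3 - <<'E'
from h import *
p,d=bot.read_camera("top"); W=cloud("top",d)
for o in("bridge_1","loupe","pin_vise"):
    for r in bot.trace(o,"top"):
        m=r["mask"]&(d>0); print(o,round(r["score"],2),np.round(r["at"]),np.round(np.median(W[m],0),3))
E
```

```text
t: 17.15
eef_pos: [0.5006, 0.203, 0.3598]
tool_rot: [-0.0, 0.892, 0.451, 0.0]
contact_force: [0.2, -0.3, 0.5]
gripper_width: 0.35
grasp_force: 0.0
t 17.20 p [0.5007 0.2034 0.3595] h 53.7 F [-0.2  0.2  0.4] shift x 57.6 y -0.9 mm dz 124.0 yaw -0.3 w 0.352 g 0.0
side [190.3, 293.3] [0.532 0.263 0.062] slope uphill,cross [ 0.751 -0.02   0.054] 901 1218
board coords min/max [-0.083 -0.061  0.006] [-0.008  0.062  0.013]
bridge_1 0.91 [222. 190.] [ 0.497 -0.     0.051]
bridge_1 0.88 [286. 100.] [ 0.765 -0.185  0.011]
bridge_1 0.76 [387. 237.] [ 0.374 -0.46   0.011]
bridge_1 0.74 [138. 171.] [0.559 0.23  0.041]
bridge_1 0.64 [303. 183.] [ 0.523 -0.227  0.051]
bridge_1 0.64 [314. 282.] [ 0.241 -0.259  0.011]
loupe 0.6 [160. 252.] [0.33  0.171 0.03 ]
pin_vise 0.56 [251.  94.] [ 0.78  -0.082  0.011]
```

View pics/s11.png

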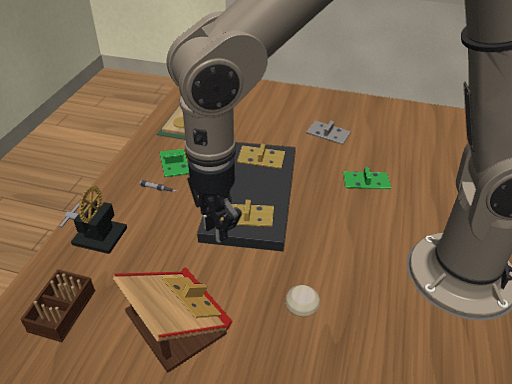

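The plate rests on the board at (190,293) against the lip, in its level stance. The sound plates at (262,156) and (250,215), the loupe at (303,300) and the pin vise at (157,186) are where they were.

```bash
python3 -c "
from station import bot
print(bot.hand_in())"
```

```text
the job is handed in; nothing more can be done
None
```

The twisted plate was the middle of the three. It now lies crosswise on the reject board, feet on the slope and resting at the lip; the sound plates, loupe and pin vise are unmoved, and the job was handed in at about 17 s.

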